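# Square up the flat-edged bat on the tile maker's turntable

## Robot

A 6-joint arm with a two-finger parallel gripper is mounted at the origin on the work surface. World frame = base frame: x ahead of the robot, y to its left, z up, the work surface at z = 0. Lengths are in mm, angles in rad, forces in N, time in s.
With the tool pointing down it reaches from about 350 to 775 mm from the base axis. Payload 7.3 kg.
Tool frame: the origin (TCP) lies at the very end of the fingers, on their centre line; the grasp point (between the pads) lies 19 mm behind it; z points along the fingers, x is the direction in which the jaws open and shut, and the axes are right-handed (so a half turn about z gives the same grasp; the last joint's range is limited). The gripper opens to 92 mm and grips with 3 to 60 N. Pads are 19 mm wide; open, the fingers measure 130 mm over their backs; the gripper's body (75 mm by 190 mm) begins 47 mm behind the grasp point.
Start: joints at [1.032, 0.342, 1.524, -0, 1.275, -0.146], TCP at [200.945, 485.042, 226.741] pointing down, gripper open.
Joint ranges: [-2.53, 2.53], [-0.77, 2.02], [0.04, 2.7], [-1, 4.14], [0.28, 2.66], [-3.11, 3.11]. Speed limits (rad/s): [2.57, 2.57, 3.14, 3.14, 3.14, 3.14].

## Interface

Orientations are given as [roll, pitch, yaw] about the fixed x, y, z axes, in that order (R = Rz(yaw) Ry(pitch) Rx(roll)).
In Python, from plant import bot, capture, camera_params gives the robot as it stands.
- The arm moves only by the shell command python3 -m jog 'ROWS' [OPENING]. ROWS is a JSON object of lists of equal length, an entry for each row: "xyz": the shift along the world's x, y, z as a fraction of full scale, a list of three; "angular": the turn, a rotation vector about the world's x, y, z as a fraction of full scale, a list of three. In form: {"xyz": [[x, y, z], ...], "angular": [[wx, wy, wz], ...]}. A call has 1 to 10 rows; each row shifts and turns the pose as measured when the row begins; what a row does not reach is not made up. Full scale, the value 1, is 2 cm for a shift and 6 degrees for a turn. A row lasts 1/10 s, in which the tool goes at most 50 mm and 8.59 degrees, less where a joint would pass 70% of its speed; a pose out of reach is approached as far as the arm can. A call with a number of a shift or a turn outside -1 to 1 is refused whole. A call with a gripper value outside its range is refused whole. OPENING is the closure, from -1 (fully open) to 1 (shut), set as the call begins (- or left out, the last holds). The fingers move at their own pace and stop on an object; the grip force is fixed at half the most. Time passes only in rows, so rows that do not move let the fingers close. It gives the time, the measured TCP pose, the force and the opening at its end, in the units of the state.
- bot.get_obs(): the state, without advancing time (a new reading comes with each control period).
- capture(name): name is "side" or "top"; returns the picture (420x560x3 uint8, red, green, blue); there is no depth.
- camera_params(name): a dict with "fx", "fy", "cx", "cy" (pixels), "rvec" (rotation vector, rad) and "tvec" (3), from world to camera coordinates, as OpenCV has them. Camera axes: x right, y down, z forward; pixel columns grow to the right and rows downward; lengths in mm; the calibration is good to about 2 mm. A picture is of the moment at which its call begins. camera_params takes no time and is no camera call.
- bot.close_job(): hands the job in, once; it reports no verdict.
The state is a dict: "time": time; "joint_positions": joint angles; "dq": joint speeds; "tau": joint torques, N m; "tool_pos": TCP position; "tcp_rot": TCP orientation; "contact_force": force on the tool from outside, world axes, zero at the start; "moment": the same for the moment, N m; "grip_width": finger opening in mm.
Only numpy, scipy, OpenCV 4.12 (cv2) and the standard library are available. Lean on these libraries where they do the work, as an engineer would, in place of code of your own. Each camera call takes 0.05 s, during which the arm holds its last target.

## Task

Two low turntables carry plywood bats, each with an upright finger peg. Turn the bat that has one straight edge by its peg until that straight edge faces the sprung alignment bar and the bar lies flush along it, then let go. Leave the round bat unturned.

Things in the scene. Friction and masses are not known exactly. Their poses are not given: they have to be found in the camera images.
- bat_centre (a point): Middle of the top face of the flat-edged plywood bat, a level disc of 150 mm diameter, 18 mm thick, top 58 mm above the table; its one straight edge, 96 mm long, lies 57.5 mm from here. It turns either way about a fixed upright pivot here (1 to 3 N at the peg) and stays as left. z is up; x points to the middle of the straight edge and turns with the bat. The board below is fixed.
- bat_peg (a point): Middle (half-way up) of the flat-edged bat's finger peg: dark wood, upright, round, 16 mm diameter, standing 35 mm up from the bat (top 93 mm above the table), 50 mm from the pivot, opposite the straight edge. It can be pushed by a fingertip or straddled by the fingers from above, and moves on a circle of 50 mm radius.
- bar_face (a point): Middle of the alignment bar's face towards the bat. Level aluminium bar 120 x 18 x 32 mm, top 66 mm above the table, on the flat-edged bat's board. x points away from the pivot, y along the bar. It slides along x only; a 4 to 6 N spring holds it on the bat's rim, 75 mm from the pivot; it comes in to 57.5 mm, squaring the bat itself, once the straight edge faces it within 20 degrees.
- round_peg (a point): Middle (half-way up) of the same kind of peg on the other bat, which is fully round (150 mm diameter, same heights, no bar) and also turns freely about a pivot 50 mm from this peg. Not to be turned.

How it is judged (in metres and radians):
At the end, for the whole second after the job is handed in: The straight edge of the flat-edged bat faces the alignment bar, square to it within 10 degrees, with the bar's face resting along it (within 10 mm of it) (angle between the x axis of bat_centre and the x axis of bar_face, either way round below 0.175 rad and x of bar_face in the frame of bat_centre between 0.045 and 0.0675 m); the robot touches nothing.
It fails at once if the round bat is turned (its peg moves more than 20 mm) (distance of round_peg from where it was at the start of the episode above 0.02 m).
It also fails if it takes over 35 s, if anything falls off the work surface, if the arm or the gripper's body presses on something with over 40 N, if the wrist force passes 120 N, or if a joint passes its speed limit or range.

## Working session

There is one attempt and no reset: what is moved stays moved. The work goes in short steps, Python scripts to look and compute and a shell command to move; the robot and the scene stay as the last step left them, time stands still between calls to the robot, and variables do not carry over. Pictures are saved under pics/ and viewed, and the job is handed in when it is done.

```bash
mkdir -p pics; ls
python3 - <<'E'
from plant import bot,capture,camera_params
import cv2
for n in("top","side"):
    cv2.imwrite(f"pics/{n}0.png",capture(n)[:,:,::-1]); print(n,camera_params(n))
o=bot.get_obs();print(o)
E
```

```text
pics
top {'fx': 444.7607898754798, 'fy': 444.7607898754798, 'cx': 275.4750626616362, 'cy': 214.15607978918814, 'rvec': array([ 2.14773392, -2.17102424,  0.15775088]), 'tvec': array([ -2.81036288, 575.67897976, 686.92951478])}
side {'fx': 452.21668277633756, 'fy': 452.21668277633756, 'cx': 287.071523670769, 'cy': 207.24145546799855, 'rvec': array([ 2.30784964, -0.87572424,  0.30532032]), 'tvec': array([-422.16902976,  345.60075216,  715.29098307])}
{'time': 0.1, 'joint_positions': array([ 1.03200081e+00,  3.42645285e-01,  1.52490953e+00,  1.57945975e-06,
        1.27541780e+00, -1.45975472e-01]), 'dq': array([-0.00129964, -0.00055576, -0.00293249, -0.00049223,  0.00059512,
        0.00111065]), 'tau': array([ 1.33533573e-03, -4.32005167e+01, -2.44693208e+01,  7.18994904e-02,
        5.26806596e-02, -4.16018929e-05]), 'tool_pos': array([200.7460919 , 484.71080906, 226.12267053]), 'tcp_rot': array([-3.14139043e+00,  1.36506686e-03,  1.17797596e+00]), 'contact_force': array([ 0.64604736, -0.55839963,  0.13672848]), 'moment': array([ 0.02718546, -0.01723682,  0.00878894]), 'grip_width': 91.58371444666524}
```

View pics/top0.png

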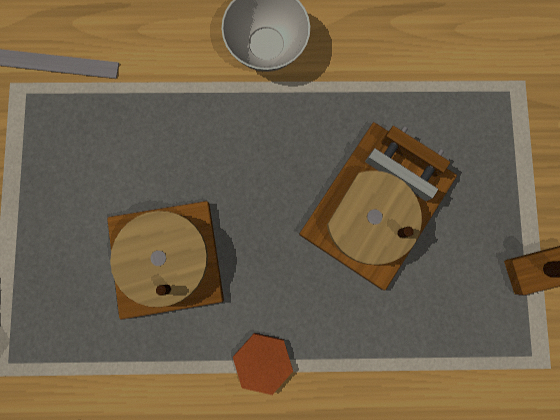

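View pics/side0.png

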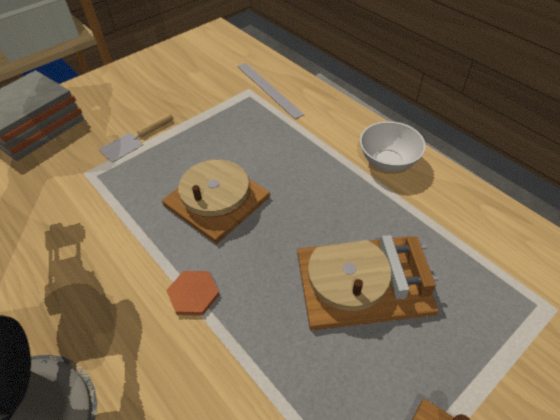

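The top view shows the bat with the bar at right (pivot cap about (375,216), peg about (406,232), bar from (372,155) to (436,192)). The round bat is at left, with its peg at about (163,290). I'll enlarge the bat.

```bash
cat > h.py <<'E'
import numpy as np,cv2
from plant import bot,capture,camera_params
def ray(n,u,v,z):
    c=camera_params(n);K=np.array([[c['fx'],0,c['cx']],[0,c['fy'],c['cy']],[0,0,1]])
    R=cv2.Rodrigues(c['rvec'])[0];C=-R.T@c['tvec'];d=R.T@np.linalg.inv(K)@[u,v,1]
    return C+d*(z-C[2])/d[2]
def proj(n,p):
    c=camera_params(n);K=np.array([[c['fx'],0,c['cx']],[0,c['fy'],c['cy']],[0,0,1]])
    return cv2.projectPoints(np.array(p,float).reshape(-1,3),c['rvec'],c['tvec'],K,None)[0].reshape(-1,2)
E
python3 - <<'E'
import cv2
a=cv2.imread('pics/top0.png')[115:295,295:465];cv2.imwrite('pics/t0c.png',cv2.resize(a,None,fx=3.3,fy=3.3,interpolation=2))
a=cv2.imread('pics/side0.png')[225:335,290:450];cv2.imwrite('pics/s0c.png',cv2.resize(a,None,fx=5,fy=5,interpolation=2))
E
```

```text
(no output)
```

View pics/t0c.png

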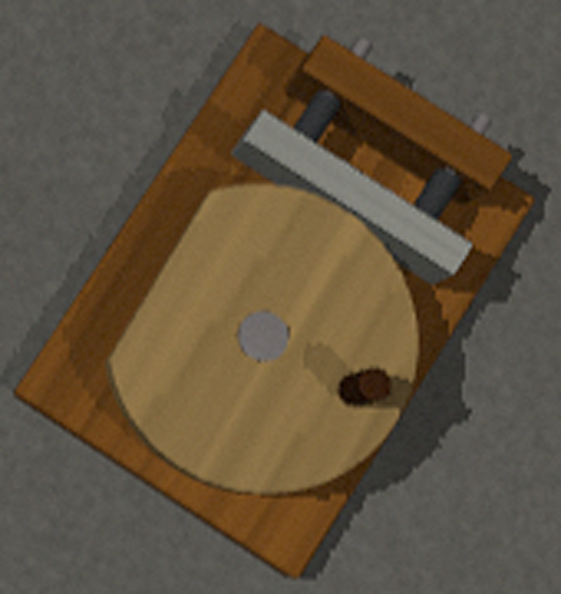

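View pics/s0c.png

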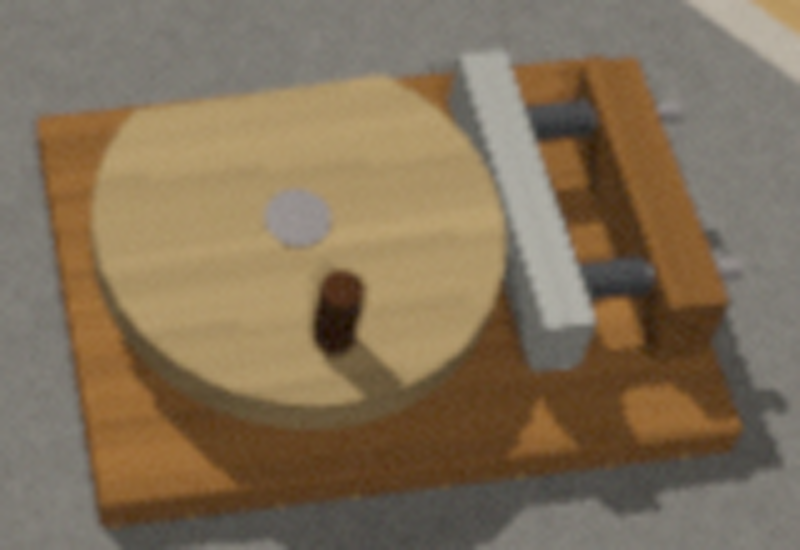

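The enlarged top crop shows the straight edge running (213,190)–(110,362), the pivot at (264,336), the peg top at (374,386), and the bar's far top edge from (265,111) to (472,243). Next I convert these to world positions.

Run:
```python
from h import *
t=lambda x,y,z:ray('top',295+(x+.5)/3.3-.5,115+(y+.5)/3.3-.5,z)
s=lambda x,y,z:ray('side',290+(x+.5)/5-.5,225+(y+.5)/5-.5,z)
piv=t(264,336,58);ps=s(298,218,58)
print('piv',piv,ps);peg=t(374,386,93);pegs=s(341,288,93);print('peg',peg,pegs)
e1,e2=t(213,190,58),t(110,362,58);b1,b2=t(265,111,66),t(472,243,66);
print('edge',e1,e2,np.linalg.norm(e1-e2),'bar',b1,b2,np.linalg.norm(b1-b2))
ang=lambda v:np.degrees(np.arctan2(v[1],v[0]))
m=(e1+e2)/2-piv;print('edge dir',ang(m),np.linalg.norm(m[:2]),'peg dir',ang(peg-piv),np.linalg.norm((peg-piv)[:2]),ang(pegs-ps),np.linalg.norm((pegs-ps)[:2]))
d=b2-b1;n=np.array([-d[1],d[0]]);n*=np.sign(n@((b1+b2)/2-piv)[:2]);print('bar normal',ang(n))
rp=ray('top',163,290,93);print('round peg',rp,'rpiv',ray('top',158.5,258,58))
```

```text
piv [ 567.70503397 -166.25229911   58.        ] [ 569.36270548 -165.29835286   58.        ]
peg [ 539.85722232 -207.18263593   93.        ] [ 541.43244346 -207.43955432   93.        ]
edge [ 639.70382083 -144.25967377   58.        ] [555.8780144  -91.65361127  58.        ] 98.9654668858117 bar [ 676.85769054 -169.35201526   66.        ] [ 610.76767682 -266.5038347    66.        ] 117.50049332955344
edge dir 58.07906840938119 56.900183123051015 peg dir -124.2302327094195 49.5054854180724 -123.53554226273944 50.5567047637217
bar normal -34.22649914846742
round peg [457.68368412 158.16068063  93.        ] rpiv [505.82097359 174.48016113  58.        ]
```

Estimates: pivot at about (568.5,-166). The peg is at (540.5,-207), direction -124°. The target peg direction is about 145.8°, so the bat turns 90° clockwise through the near side. I'll straddle the peg loosely with the jaw axis tangential, starting at yaw -34°.

```bash
python3 -m jog '{"xyz":[[1,-0.9,0],[1,-1,0],[1,-1,0],[1,-1,0],[1,-1,0],[0.7,-1,0],[0.7,-1,0],[0.6,-1,0],[0.5,-1,0],[0.5,-1,0]],"angular":[[0,0,-0.5],[0,0,-0.5],[0,0,-0.5],[0,0,-0.5],[0,0,-0.5],[0,0,-0.5],[0,0,-0.5],[0,0,-0.5],[0,0,-0.5],[0,0,-0.5]]}' 0.35
```

```text
time: 1.1
tool_pos: [362.8, 279.3, 222.1]
tcp_rot: [-3.14, 0.009, 0.639]
contact_force: [0.2, 0.2, -0.5]
grip_width: 29.7
```

```bash
python3 -m jog '{"xyz":[[0.4,-1,0],[0.4,-1,0],[0.4,-1,0],[0.4,-1,0],[0.4,-1,0],[0.4,-1,0],[0.4,-1,0],[0.4,-1,0],[0.4,-1,0],[0.4,-1,0]],"angular":[[0,0,-0.5],[0,0,-0.5],[0,0,-0.5],[0,0,-0.5],[0,0,-0.5],[0,0,-0.5],[0,0,-0.5],[0,0,-0.5],[0,0,-0.5],[0,0,-0.5]]}' && python3 -m jog '{"xyz":[[0.4,-1,0],[0.4,-1,0],[0.4,-1,0],[0.4,-1,0],[0.4,-1,0],[0.4,-1,0],[0.4,-1,0],[0.4,-1,0],[0.4,-1,0],[0.4,-1,0]],"angular":[[0,0,-0.5],[0,0,-0.5],[0,0,-0.5],[0,0,-0.5],[0,0,-0.5],[0,0,-0.5],[0,0,-0.5],[0,0,-0.5],[0,0,-0.5],[0,0,-0.5]]}'
```

```text
time: 2.1
tool_pos: [443.3, 69.9, 219.2]
tcp_rot: [-3.139, 0.016, 0.093]
contact_force: [0.0, 0.3, 0.0]
grip_width: 30.0
time: 3.1
tool_pos: [523.5, -138.6, 215.7]
tcp_rot: [-3.138, 0.025, -0.454]
contact_force: [0.2, -0.2, 0.2]
grip_width: 29.7
```

```bash
python3 -m jog '{"xyz":[[0.2,-0.9,0],[0.2,-0.8,0],[0.2,-0.8,-0.5],[0.2,-0.6,-0.9],[0.1,-0.3,-0.9],[0,0,-0.9],[0,0,0],[0,0,0]],"angular":[[0,0,-0.3],[0,0,-0.3],[-0.05,-0.1,-0.3],[-0.05,-0.1,-0.3],[0,0,-0.1],[0,0,0],[0,0,0],[0,0,0]]}'
python3 - <<'E'
from h import *
for n in("top","side"):cv2.imwrite(f"pics/{n}1.png",capture(n)[:,:,::-1])
print(bot.get_obs()['tool_pos'],bot.get_obs()['tcp_rot'])
E
```

```text
time: 3.9
tool_pos: [541.3, -214.4, 145.4]
tcp_rot: [-3.136, 0.002, -0.604]
contact_force: [-0.1, 0.2, -0.0]
grip_width: 29.9
[ 541.43584241 -214.188104    145.92704365] [-3.13622182e+00  1.26667079e-03 -6.04100713e-01]
```

View pics/side1.png

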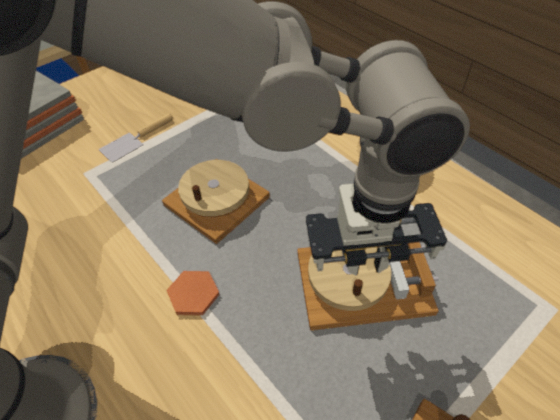

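The side view shows the gripper above the bat with the fingers straddling above the peg; the peg is at about (357,288) and nothing has been touched. I'll shift +7 mm in y and go down.

```bash
python3 -m jog '{"xyz":[[-0.03,0.35,0],[0,0,-0.8],[0,0,-0.8],[0,0,0],[0,0,0]],"angular":[[0,0,0],[0,0,0],[0,0,0],[0,0,0],[0,0,0]]}'
python3 - <<'E'
from h import *
for n in("top","side"):cv2.imwrite(f"pics/{n}2.png",cv2.resize(capture(n)[200:330,270:470,::-1],None,fx=4,fy=4,interpolation=2))
E
```

```text
time: 4.5
tool_pos: [543.2, -205.5, 118.4]
tcp_rot: [-3.135, -0.008, -0.603]
contact_force: [0.3, -0.1, -0.5]
grip_width: 29.8
```

View pics/side2.png

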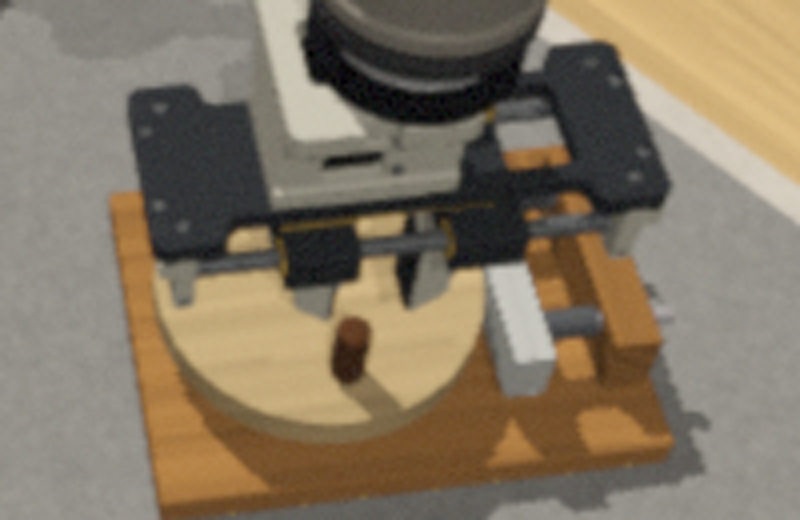

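The side crop shows the fingertips at about (320,312) and (425,300), with the peg top at (351,328) below them. I'll check this against the projections.

Run:
```python
from h import *
o=bot.get_obs();p=o['tool_pos']
f=lambda q:(proj('side',q)-[270,200]+.5)*4-.5
y=-.603
j=np.array([np.cos(y),np.sin(y),0])
print(f([p,p+19*j,p-19*j,p+15*j,p-15*j]))
print('peg top pred',f([540.6,-207.3,93]), 'tcp at 93:',f([p[0],p[1],93]), ray('side',270+351.5/4-.5,200+328.5/4-.5,93))
```

```text
[[359.30937571 293.57940187]
 [404.13033345 288.69053749]
 [314.33309281 298.4852084 ]
 [394.70721036 289.71836852]
 [323.81473187 297.45099473]]
peg top pred [[351.11707009 331.22248881]] tcp at 93: [[352.58908903 325.24646583]] [ 541.71808193 -206.19143699   93.        ]
```

View pics/top2.png

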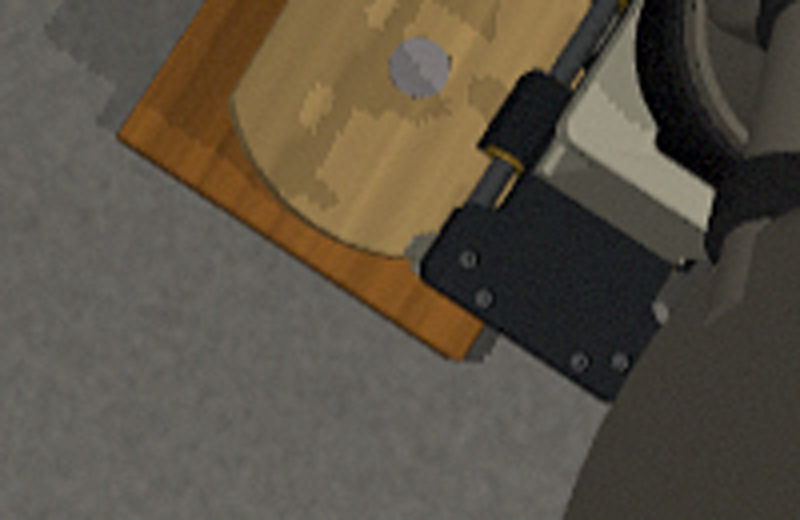

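The prediction and picture agree to within about 2 mm. I'll descend around the peg to z≈72.

```bash
python3 -m jog '{"xyz":[[-0.12,-0.04,-0.6],[0,0,-0.7],[0,0,-0.7],[0,0,-0.4],[0,0,0]],"angular":[[0,0.05,0],[0,0,0],[0,0,0],[0,0,0],[0,0,0]]}'
python3 - <<'E'
from h import *
for n in("side",):cv2.imwrite(f"pics/{n}3.png",cv2.resize(capture(n)[200:330,270:470,::-1],None,fx=4,fy=4,interpolation=2))
E
```

```text
time: 5.1
tool_pos: [541.2, -207.2, 69.5]
tcp_rot: [-3.138, -0.007, -0.603]
contact_force: [0.2, -0.0, 0.0]
grip_width: 29.8
```

View pics/side3.png

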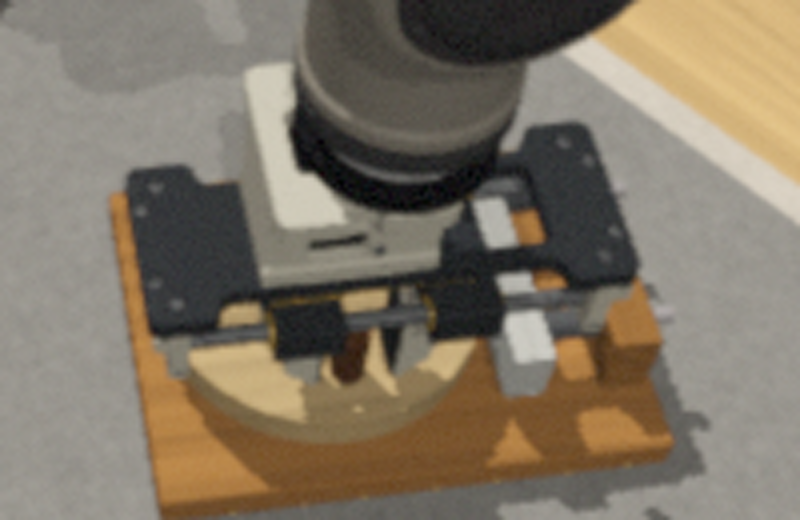

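The peg stands between the fingers. Now I work out the arc rows.

```bash
cat > arc.py <<'E'
from h import *
import sys
o=bot.get_obs();p=o['tool_pos'][:2];c=np.array([568.5,-166])
a=np.degrees(np.arctan2(*(p-c)[::-1]))%360;print('a',a,'r',np.linalg.norm(p-c),'yaw',np.degrees(o['tcp_rot'][2]),'want yaw',a-270,'z',o['tool_pos'][2],'F',o['contact_force'])
step=float(sys.argv[1])
q=p
for i in range(10):
    a-=step;r=np.radians(a);n=c+50*np.array([np.cos(r),np.sin(r)]);print(round(a,1),np.round((n-q)/20,2));q=n
E
python3 arc.py 5
```

```text
a 236.73554413835757 r 49.35044942647522 yaw -34.53161568583189 want yaw -33.26445586164243 z 70.08009759196014 F [-0.13451967 -0.39987341  0.41024162]
231.7 [-0.19  0.1 ]
226.7 [-0.17  0.14]
221.7 [-0.15  0.16]
216.7 [-0.14  0.17]
211.7 [-0.12  0.18]
206.7 [-0.11  0.19]
201.7 [-0.09  0.2 ]
196.7 [-0.07  0.21]
191.7 [-0.05  0.21]
186.7 [-0.04  0.22]
```

```bash
python3 -m jog '{"xyz":[[-0.18,0.11,0],[-0.17,0.14,0],[-0.15,0.16,0],[-0.14,0.17,0],[-0.12,0.18,0],[-0.11,0.19,0]],"angular":[[0,0,-0.8],[0,0,-0.8],[0,0,-0.8],[0,0,-0.8],[0,0,-0.8],[0,0,-0.8]]}' ; python3 arc.py 5
```

```text
time: 5.75
tool_pos: [529.1, -193.4, 74.3]
tcp_rot: [-3.132, -0.024, -1.125]
contact_force: [1.0, -4.2, -3.0]
grip_width: 30.0
a 214.8712007344372 r 48.00739055640512 yaw -64.46845790898472 want yaw -55.128799265562805 z 74.32323204481173 F [ 0.98917848 -4.20857262 -3.04661374]
209.9 [-0.2   0.13]
204.9 [-0.1   0.19]
199.9 [-0.08  0.2 ]
194.9 [-0.07  0.21]
189.9 [-0.05  0.21]
184.9 [-0.03  0.22]
179.9 [-0.01  0.22]
174.9 [0.01 0.22]
169.9 [0.03 0.22]
164.9 [0.05 0.21]
```

Contact has started at about 4 N, and z has crept up 4 mm. I'll use larger steps with less yaw and bring z down slightly.

```bash
python3 -m jog '{"xyz":[[-0.25,0.2,-0.1],[-0.2,0.27,-0.1],[-0.17,0.3,-0.05],[-0.13,0.3,-0.05],[-0.1,0.3,-0.05],[-0.08,0.3,-0.05]],"angular":[[0.1,0.05,-0.4],[0.1,0.05,-0.4],[0,0,-0.5],[0,0,-0.6],[0,0,-0.7],[0,0,-0.7]]}' ; python3 arc.py 6
```

```text
time: 6.35
tool_pos: [516.9, -169.8, 73.6]
tcp_rot: [-3.12, -0.025, -1.487]
contact_force: [0.5, -5.2, -0.8]
grip_width: 29.8
a 184.19512834376906 r 51.71130902632127 yaw -85.20265024132038 want yaw -85.80487165623094 z 73.57346179350864 F [ 0.46542264 -5.19791765 -0.79906405]
178.2 [0.08 0.27]
172.2 [0.02 0.26]
166.2 [0.05 0.26]
160.2 [0.08 0.25]
154.2 [0.1  0.24]
148.2 [0.13 0.23]
142.2 [0.15 0.21]
136.2 [0.17 0.2 ]
130.2 [0.19 0.18]
124.2 [0.21 0.16]
```

```bash
python3 -m jog '{"xyz":[[0.06,0.33,-0.05],[0.04,0.33,-0.05],[0.07,0.32,-0.05],[0.1,0.3,-0.05],[0.14,0.28,-0.05],[0.17,0.2,-0.05],[0,0,0]],"angular":[[0.1,0.05,-0.6],[0.1,0.05,-0.6],[0,0,-0.6],[0,0,-0.7],[0,0,-0.7],[0,0,-0.7],[0,0,0]]}' ; python3 arc.py 6;  python3 - <<'E'
from h import *
for n in("side",):cv2.imwrite(f"pics/{n}4.png",cv2.resize(capture(n)[200:330,270:470,::-1],None,fx=4,fy=4,interpolation=2))
E
```

```text
time: 7.05
tool_pos: [529.0, -139.5, 73.1]
tcp_rot: [-3.126, -0.013, -1.914]
contact_force: [0.6, 1.2, -0.4]
grip_width: 29.9
a 146.15054150253854 r 47.583320351501506 yaw -109.65763953967821 want yaw -123.84945849746146 z 73.07429095571162 F [ 0.55988026  1.24640855 -0.44216115]
140.2 [0.06 0.28]
134.2 [0.18 0.19]
128.2 [0.2  0.17]
122.2 [0.21 0.15]
116.2 [0.23 0.13]
110.2 [0.24 0.1 ]
104.2 [0.25 0.08]
98.2 [0.26 0.05]
92.2 [0.26 0.02]
86.2 [ 0.26 -0.  ]
```

View pics/side4.png

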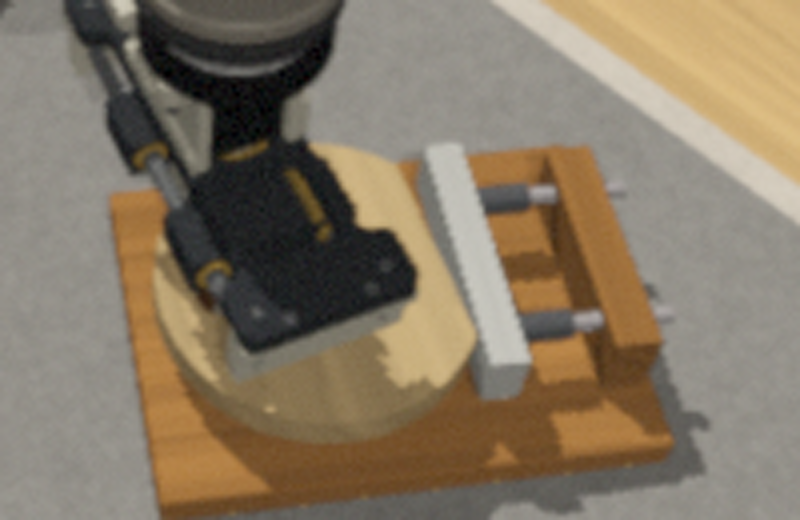

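The side crop shows the bar moved in towards the straight edge, which is near the crop line (410,165)–(475,335). I'll open the fingers, pause, and look again.

```bash
python3 -m jog '{"xyz":[[0,0,0],[0,0,0],[0,0,0],[0,0,0]],"angular":[[0,0,0],[0,0,0],[0,0,0],[0,0,0]]}' -0.3
python3 - <<'E'
from h import *
for n in("side",):cv2.imwrite(f"pics/{n}5.png",cv2.resize(capture(n)[200:330,270:470,::-1],None,fx=4,fy=4,interpolation=2))
E
```

```text
time: 7.5
tool_pos: [529.0, -140.4, 74.0]
tcp_rot: [-3.125, -0.013, -1.908]
contact_force: [-0.3, -0.1, -0.5]
grip_width: 56.4
```

View pics/side5.png

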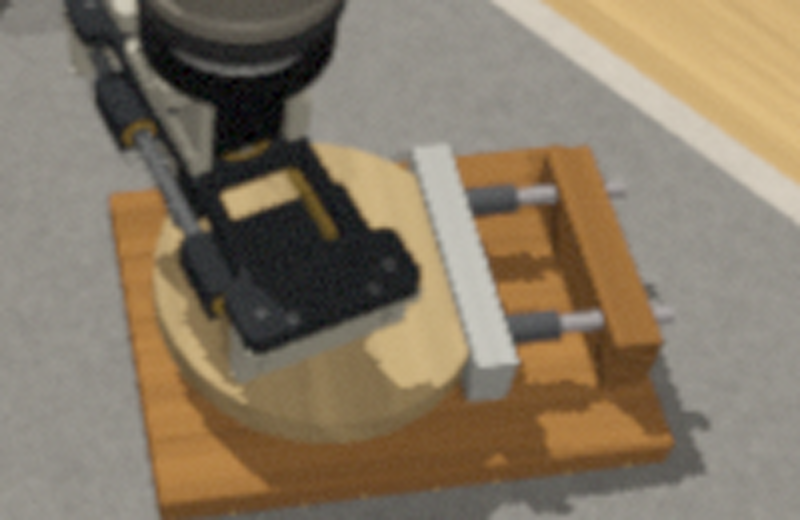

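The bar (crop (415,150)–(490,395)) now lies flush along the edge, and the force reads about 0. I'll lift straight up.

```bash
python3 -m jog '{"xyz":[[0,0,0.5],[0,0,0.8],[0,0,1],[0,0,1],[-0.5,0,1],[-1,0.5,1],[-1,1,1],[-1,1,1],[-0.5,1,0.5],[0,0,0]],"angular":[[0,0,0],[0,0,0],[0,0,0],[0,0,0],[0,0,0],[0,0,0],[0,0,0],[0,0,0],[0,0,0],[0,0,0]]}'
python3 - <<'E'
from h import *
for n in("side","top"):cv2.imwrite(f"pics/{n}6.png",capture(n)[:,:,::-1])
a=cv2.imread('pics/top6.png')[115:295,295:465];cv2.imwrite('pics/t6c.png',cv2.resize(a,None,fx=3.3,fy=3.3,interpolation=2))
E
```

```text
time: 8.55
tool_pos: [445.5, -69.0, 241.6]
tcp_rot: [-3.12, -0.012, -1.909]
contact_force: [-1.2, 0.1, -0.4]
grip_width: 59.7
```

View pics/t6c.png

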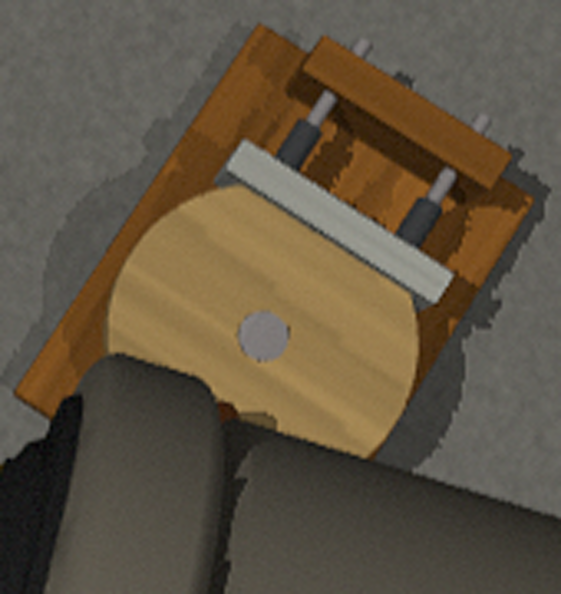

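View pics/side6.png

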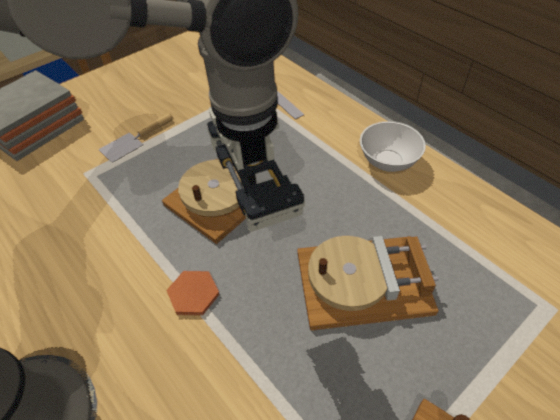

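The bar lies along the straight edge (crop (228,180)–(437,302)). The peg is opposite it, at (322,266) in the side view. The round peg has not moved from (197,192), and the arm is clear.

```bash
python3 -c "
from plant import bot
print(bot.close_job())"
```

```text
the job is handed in; nothing more can be done
None
```

I turned the flat-edged bat about 90° clockwise by its peg, with the fingers loosely straddling it. The sprung bar then snapped in and squared the bat. I opened the fingers, lifted clear and handed the job in at about 8.7 s.

- **Bat and bar:** the last top and side pictures show the bar flush along the straight edge. I judged this by eye and did not measure the final angle or gap.
- **Round bat:** its peg was at the same pixel, about (197,192) in the side view, as at the start.
- **Forces:** the highest contact force I read was about 5 N while turning. At the end the tool was about 240 mm up, away from everything, reading about 1 N of noise.
- **Disagreements:** there were none beyond the 2 mm or so between the two cameras. The tool rose about 4 mm while turning, which I partly corrected.

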